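Spin-test a handwheel and brake it on its mark

TASK

Check the handwheel's bearing: with closed fingertips flick the wheel anticlockwise (seen from above) by its black knob so that it spins freely, at a pace of more than a turn in ten seconds, and leave it untouched for three seconds or more while its red patch runs past the yellow pointer at least once. Then, while it still turns, brake it by pressing a fingertip on the red patch so that it stops with the patch's white line at the pointer; do not let it come to rest anywhere else. Finish with the fingertip still pressing on the patch to hold the wheel there, and grasp or move nothing else on the bench.

Things in the scene. Friction and masses are not known exactly. Their poses are not given: they have to be found in the camera images.
- stand: green cast bearing stand fixed to the bench, carrying the handwheel: a horizontal aluminium wheel, 220 mm diameter, on a vertical axis. Origin on the axis at bench height; its x axis points away from the yellow pointer. Place and heading vary. The wheel's rim (78 to 110 mm from the axis) has its top at 74 mm, its sunk middle face at 68 mm, the hub nut at 84 mm
- axis (a point): centre of the wheel, on its axis, 68 mm above the bench (height of the sunk middle face)
- knob_mid (a point): middle of the black upright crank knob on the wheel, a round pin 16 mm in diameter, 60 mm from the axis, standing from 68 to 103 mm above the bench; this point is at 86 mm. It lies straight across the axis from the red patch and goes round with the wheel
- patch_line (a point): middle of the white line on the red patch, on the patch's top 77 mm above the bench, 96 mm from the axis. The patch lies on the rim, 82 to 109 mm from the axis, and reaches about 31 mm round the rim to either side of the white line; it stands 3 mm above the rim and gives 1 mm when pressed
- pointer (a point): the place over the rim, 96 mm from the axis and 77 mm above the bench, where the white line shall stop. The yellow pointer itself is fixed to the stand just outside the rim (tip 121 mm from the axis, bracket out to 153 mm, top 67 mm above the bench, lower than the rim) and points at this place
- wheel (a joint): wheel angle, rad, grows anticlockwise from above and counts on over the turns; the white line is at the pointer at every multiple of 2 pi. Starts at rest between 0.8 and 5.2. Very free bearing: the spin dies away slowly (time constant about 10 to 20 s). Wheel about 0.9 kg; a fingertip pressed on rim or patch with a few newtons stops it at once
- patch: the red brake patch (origin on the wheel's axis, turns with the wheel)
- mug_1: bystander, leave alone: white mug with blue dots, 92 mm wide, 93 mm high; origin at the centre of its underside
- masking_tape: bystander, leave alone: roll of masking tape lying flat, 100 mm across, 24 mm high; origin at the centre of its underside
- sanding_block: bystander, leave alone: cork-faced sanding block, 62 x 114 x 30 mm; origin at the centre of its underside
- tape_measure: bystander, leave alone: yellow pocket tape measure, 36 x 80 x 64 mm; origin at the centre of its underside

How it is judged:
On the way, in this order (a step that is already met when the one before it is completed fails the run):
1. the wheel spins anticlockwise on its own, faster than 0.55 rad/s and untouched, for 2.5 s (velocity of joint wheel above 0.55 rad/s and contact force between each of the arm, the fingers and stand below 0.05 N), for 2.5 s.
2. a fingertip presses on the red patch (contact force between the fingers and patch above 0.5 N), for 0.2 s.
At the end, for the whole second after the job is handed in: The wheel stands still with the patch's white line within 18 mm of the pointer's place over the rim, having passed the pointer at least once before (joint above 12), and a fingertip presses on the red patch with more than 0.5 N (horizontal distance between patch_line and pointer below 0.018 m and value of joint wheel above 12 rad and velocity of joint wheel between -0.03 and 0.03 rad/s and contact force between the fingers and patch above 0.5 N); the arm keeps its last pose, push and grip.
It fails at once if once past the pointer the first time (joint above 6.6), the wheel comes to rest (slower than 0.03 rad/s) with its white line more than 20 mm from the pointer's place (value of joint wheel above 6.6 rad and velocity of joint wheel between -0.03 and 0.03 rad/s and horizontal distance between patch_line and pointer above 0.02 m).
It fails at once if a bystander is moved more than 20 mm (distance of any of mug_1, masking_tape, sanding_block, tape_measure from where it was at the start of the episode above 0.02 m).
It also fails if it takes over 72 s, if anything falls off the work surface, if the arm or the gripper's body presses on something with over 40 N, if the wrist force passes 120 N, or if a joint passes its speed limit or range.

ROBOT

A 6-joint arm with a two-finger parallel gripper is mounted at the origin on a cart in front of the work surface, level with it; the furniture and walls round the work are solid. World frame = base frame: x ahead of the robot, y to its left, z up, the work surface at z = 0. Lengths are in m, angles in rad, forces in N, time in s.
With the tool pointing down it reaches from about 0.25 to 0.775 m from the base axis. Payload 8.9 kg.
Tool frame: the origin (TCP) lies midway between the tips of the shut fingers; the grasp point (between the pads) lies 19 mm behind it; z points along the fingers, y is the line along which they close (so a half turn about z gives the same grasp; the last joint's range is limited). The gripper opens to 85 mm and grips with 20 to 120 N. Pads are 22 mm wide; open, the fingers measure 114 mm over their backs; the gripper's body (76 mm by 85 mm) begins 54 mm behind the grasp point. The pads swing forward as they close: fully open they stand 13 mm farther back than shut.
Start: joints at [-1.298, 0.291, -0.153, 1.127, 0, 1.431], TCP at [0.21, -0.481, 0.231] pointing down, gripper open.
Joint ranges: [-2.52, 2.52], [-0.91, 1.74], [-1.3, 1.37], [-1.96, 2.02], [-1.52, 1.47], [-3.14, 3.14]. Speed limits (rad/s): [2.22, 2.22, 2.79, 3.14, 3.14, 3.14].

INTERFACE

Orientations are given as a unit quaternion [x, y, z, w].
In Python, from cell import ctrl gives the robot as it stands. The module is installed in compiled form; this text tells all that it offers.
- The arm moves only by the tool jog_arm, never from a script. Its argument "series" is a list of rows, each a list of 7 numbers: the turn, a rotation vector about the tool's x, y, z each as a share of 0.12 rad, from -1 to 1, then the shift along the tool's x, y, z each as a share of 0.075 m, from -1 to 1, then the opening, from 0 (shut) to 1 (fully open). In form: [[rx, ry, rz, dx, dy, dz, fingers], ...]. A call has 1 to 20 rows; each row shifts and turns the commanded pose from where the row before left it, along the tool's axes as they then stand; what a row does not reach is not made up. A row lasts 1/8 s, in which the tool goes at most 62.5 mm and 10.7 degrees, less where a joint would pass 70% of its speed; a pose out of reach is approached as far as the arm can. A call with a number of a shift or a turn outside -1 to 1 is refused whole. A call with a gripper value outside its range is refused whole. The fingers move at their own pace and stop on an object; "squeeze" is the grip in N (left out, the last holds). Time passes only in rows, so rows that do not move let the fingers close. It gives the time, the measured TCP pose, the force, the opening and the grip force at its end, in the units of the state.
- ctrl.read_state(): the state, without advancing time (a new reading comes with each control period).
- ctrl.grab_frame(name): name is "scene" or "side" or "wrist"; returns (picture, depth): 400x640x3 uint8, red, green, blue; 400x640 float32, m along the optical axis (not along the pixel's ray), 0 where there is no reading.
- ctrl.camera_model(name): a dict with "fx", "fy", "cx", "cy" (pixels), "xyz" and "rotation" of the camera in the world; the wrist camera has in their place "hand_eye" (4x4, takes a point from camera to tool coordinates, whose origin is the TCP and whose axes are the flange's). Camera axes: x right, y down, z forward; pixel columns grow to the right and rows downward; lengths in m; the calibration is good to about 2 mm. A picture is of the moment at which its call begins: read the wrist's pose just before it. camera_model takes no time and is no camera call.
- ctrl.hand_in(): hands the job in; it is judged then, once.
The state is a dict: "clock": time; "qpos": joint angles; "qd": joint speeds; "effort": joint torques, N m; "tcp_pos": TCP position; "ee_rot": TCP orientation; "wrist_force": force on the tool from outside, world axes, zero at the start; "torque": the same for the moment, N m; "opening": finger opening in m; "gripper_force": force on a finger pad.
Only numpy, scipy, OpenCV 4.12 (cv2) and the standard library are available. Lean on these libraries where they do the work, as an engineer would, in place of code of your own. Each camera call takes 0.05 s, during which the arm holds its last target. There are 200 camera calls.

## Working session

There is one attempt and no reset: what is moved stays moved. The work goes in short steps, Python scripts to look and compute and a tool call to move; the robot and the scene stay as the last step left them, time stands still between calls to the robot, and variables do not carry over. Pictures are saved under pics/ and viewed, at most 10 in all, crops included, and the job is handed in when it is done.

Besides the shell and the picture viewer there is one more tool, called after "Emit:" by a JSON object that holds its "name" and its "arguments", one argument or row to a line. jog_arm: Moves the arm, as the interface text tells. Shift numbers are shares of 0.075 m and turn numbers shares of 0.12 rad, none past 1 either way. Its arguments: {"type":"object","properties":{"series":{"type":"array","items":{"type":"array","items":{"type":"number","minimum":-1,"maximum":1}}},"squeeze":{"type":"number"}},"required":["series"]}

```bash
mkdir -p pics; python3 - <<'E'
from cell import ctrl
import cv2
s=ctrl.read_state(); print({k:s[k] for k in("clock","tcp_pos","ee_rot","opening")})
ims=[]
for n in("scene","side"):
    p,d=ctrl.grab_frame(n); cv2.imwrite(f"pics/{n}0.png",p[:,:,::-1]); m=ctrl.camera_model(n); print(n,m)
print(ctrl.camera_model("wrist"))
E
```

```text
{'clock': 0.0, 'tcp_pos': array([ 0.20999934, -0.48067226,  0.23071492]), 'ee_rot': array([ 9.78878540e-01,  2.04441549e-01, -6.85512949e-05, -6.72102490e-04]), 'opening': 0.08556819437210333}
scene {'fx': 479.0354248881863, 'fy': 479.0354248881863, 'cx': 320.154765227149, 'cy': 192.4405491158808, 'xyz': array([-0.29984693,  1.04184954,  0.95001478]), 'rotation': array([-0.28876739,  0.83027317, -0.44696282,  0.16578327])}
side {'fx': 444.66143769617696, 'fy': 444.66143769617696, 'cx': 315.20472663755356, 'cy': 202.0455211159945, 'xyz': array([0.36972606, 0.88654369, 0.80766737]), 'rotation': array([-0.09299299,  0.89821598, -0.42784506,  0.03884546])}
{'fx': 324.0327219545729, 'fy': 324.0327219545729, 'cx': 315.93972309406104, 'cy': 197.05901955052508, 'hand_eye': array([[-8.78666053e-05, -9.64027035e-01, -2.65804191e-01,
         6.69590974e-02],
       [ 9.99999779e-01, -2.59906177e-04,  6.12067082e-04,
        -4.35273586e-04],
       [-6.59133366e-04, -2.65804079e-01,  9.64026845e-01,
        -1.42979294e-01],
       [ 0.00000000e+00,  0.00000000e+00,  0.00000000e+00,
         1.00000000e+00]])}
```

View pics/scene0.png

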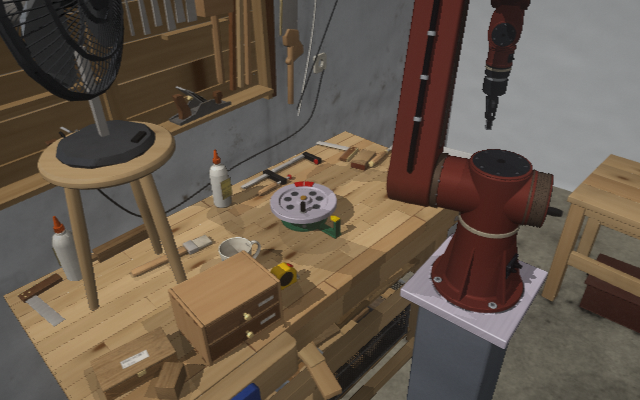

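View pics/side0.png

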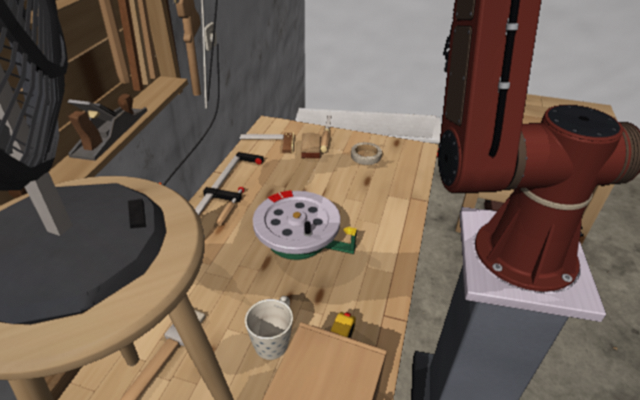

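The wheel shows at scene (304,203) and side (296,220). Its patch is at (304,184) and (280,196), on the far side; the knob is at (303,207) and (308,228); the pointer is at (335,220) and (351,233). Next I project these onto their planes.

```bash
cat > h.py <<'E'
import numpy as np, cv2
from scipy.spatial.transform import Rotation as R
from cell import ctrl
def pose(n,s=None):
    m=ctrl.camera_model(n); K=(m["fx"],m["fy"],m["cx"],m["cy"])
    if n=="wrist":
        H=m["hand_eye"]; Rt=R.from_quat(s["ee_rot"]).as_matrix()
        return K,Rt@H[:3,:3],s["tcp_pos"]+Rt@H[:3,3]
    return K,R.from_quat(m["rotation"]).as_matrix(),m["xyz"]
def cast(uv,z,P):
    (fx,fy,cx,cy),Rm,o=P; uv=np.atleast_2d(uv).astype(float)
    d=np.c_[(uv[:,0]-cx)/fx,(uv[:,1]-cy)/fy,np.ones(len(uv))]@Rm.T
    return (o+d*((z-o[2])/d[:,2])[:,None])[:,:2]
def mask(img,kind):
    h=cv2.cvtColor(img,cv2.COLOR_RGB2HSV).astype(int); H,S,V=h[...,0],h[...,1],h[...,2]
    return {"red":((H<6)|(H>174))&(S>170)&(V>110),"yel":(H>22)&(H<34)&(S>170)&(V>110),
            "pale":(S<50)&(V>130),"black":(V<45)}[kind].astype(np.uint8)
def px(m,box):
    x0,y0,x1,y1=box; v,u=np.nonzero(m[y0:y1,x0:x1]); return np.c_[u+x0,v+y0]
E
python3 - <<'E'
from h import *
B={"scene":(265,175,345,240),"side":(245,183,362,262)}
for n in B:
    p=cv2.imread(f"pics/{n}0.png")[:,:,::-1].copy(); P=pose(n)
    x0,y0,x1,y1=B[n]
    m=np.zeros(p.shape[:2],np.uint8); m[y0:y1,x0:x1]=(mask(p,"pale")|mask(p,"red"))[y0:y1,x0:x1]
    c=max(cv2.findContours(m,cv2.RETR_EXTERNAL,cv2.CHAIN_APPROX_NONE)[0],key=cv2.contourArea)
    w=cast(cv2.convexHull(c)[:,0],.074,P).astype(np.float32)
    ctr,r=cv2.minEnclosingCircle(w); e=cv2.fitEllipse(cast(c[:,0],.074,P).astype(np.float32)*1000)
    print(n,"wheel",ctr,r,e)
    for k,z in(("red",.077),("yel",.067)):
        q=px(mask(p,k),B[n]); a=cast(q,z,P); print(k,len(q),q.mean(0),a.mean(0),a.min(0),a.max(0))
    cv2.imwrite(f"pics/{n}c.png",cv2.resize(p[y0-15:y1+15,x0-15:x1+15,::-1],None,fx=5,fy=5,interpolation=cv2.INTER_NEAREST))
a=[cv2.imread(f"pics/{n}c.png") for n in B]
E
```

```text
scene wheel (0.5813345909118652, 0.0810040533542633) 0.12113204598426819 ((573.2471313476562, 79.60649871826172), (208.4418182373047, 225.7609405517578), 170.38720703125)
red 70 [302.57142857 182.87142857] [ 0.64026896 -0.00307058] [ 0.60812782 -0.02926053] [0.71573362 0.02595892]
yel 38 [334.39473684 218.10526316] [0.43622787 0.08259996] [0.42445172 0.0706738 ] [0.45146112 0.09540087]
side wheel (0.5795208811759949, 0.07733150571584702) 0.11678681522607803 ((576.596923828125, 78.88886260986328), (211.82638549804688, 228.0804443359375), 158.98072814941406)
red 123 [280.03252033 195.47154472] [ 0.63925371 -0.00263071] [ 0.61143111 -0.02694544] [0.66859593 0.02386066]
yel 68 [349.92647059 230.51470588] [0.43978564 0.08292855] [0.4268983  0.07076824] [0.4548109  0.09475259]
```

Emit:
{"name": "jog_arm", "arguments": {
  "series": [
    [0,0,0,0.575,-0.376,0,0],
    [0,0,0,0.575,-0.376,0,0],
    [0,0,0,0.575,-0.376,0,0],
    [0,0,0,0.575,-0.376,0,0],
    [0,0,0,0.575,-0.376,0,0],
    [0,0,0,0.575,-0.376,0,0],
    [0,0,0,0.575,-0.376,0,0],
    [0,0,0,0.575,-0.376,0,0],
    [0,0,0,0.575,-0.376,0,0],
    [0,0,0,0.575,-0.376,0,0],
    [0,0,0,0.575,-0.376,0,0],
    [0,0,0,0.575,-0.376,0,0],
    [0,0,0,0.575,-0.376,0,0],
    [0,0,0,0,0,0,0],
    [0,0,0,0,0,0,0]
  ],
  "squeeze": 40
}}

```text
clock: 1.98
tcp_pos: [0.5766, 0.0791, 0.2307]
ee_rot: [0.979, 0.205, -0.001, -0.0]
wrist_force: [-0.3, -0.1, 0.0]
opening: 0.0
gripper_force: 0.0
```

```bash
python3 - <<'E'
from h import *
s=ctrl.read_state(); p,d=ctrl.grab_frame("wrist"); np.save("w1.npy",p); print(s["clock"],s["tcp_pos"],s["ee_rot"],s["qpos"],s["wrist_force"])
import pickle; pickle.dump(s,open("w1.pkl","wb"))
P=pose("wrist",s); cv2.imwrite("pics/w1.png",p[:,:,::-1])
for k,z in(("red",.077),("yel",.067)):
    q=px(mask(p,k),(0,0,640,400)); a=cast(q,z,P); print(k,len(q),np.median(q,0),a.mean(0),a.min(0),a.max(0))
E
```

```text
1.975 [0.57657959 0.07911299 0.23074522] [ 9.78825349e-01  2.04695889e-01 -7.27307698e-04 -3.53292682e-06] [ 1.09223052e-02  4.01451017e-01  6.71948560e-03  1.17749315e+00
 -2.75253387e-04  2.74020903e+00] [-0.31759263 -0.07338745  0.03336889]
red 1798 [426. 154.] [0.63394074 0.01245487] [ 0.41683002 -0.05696374] [0.76466314 0.31955866]
yel 102 [ 25. 222.] [0.42007069 0.32679341] [0.40231122 0.09087026] [0.44413687 0.35524354]
```

View pics/w1.png

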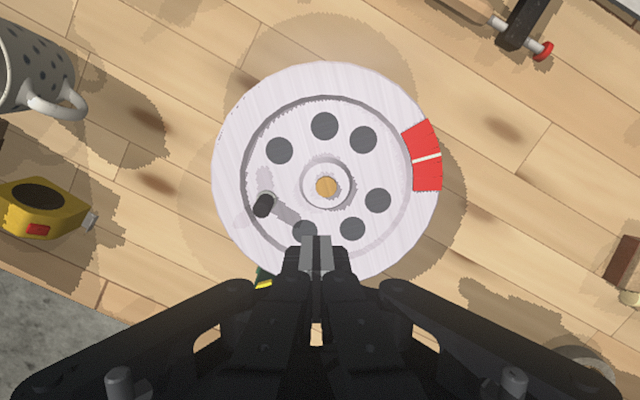

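The wrist view shows the wheel round (326,172), nut (326,187), white line (427,157), knob top about (265,202) and the yellow pointer at (263,283).

```bash
python3 - <<'E'
from h import *
import pickle
s=pickle.load(open("w1.pkl","rb")); p=np.load("w1.npy"); P=pose("wrist",s)
m=mask(p,"pale")|mask(p,"red"); b=np.zeros_like(m); b[55:240,205:450]=m[55:240,205:450]
b=cv2.morphologyEx(b,cv2.MORPH_OPEN,np.ones((5,5)))
c=max(cv2.findContours(b,cv2.RETR_EXTERNAL,cv2.CHAIN_APPROX_NONE)[0],key=cv2.contourArea)[:,0]
c=c[(c[:,1]<215)]; w=cast(c,.074,P)
for i in range(4):
    x=np.linalg.lstsq(np.c_[2*w,np.ones(len(w))],(w**2).sum(1),rcond=None)[0]; r=np.sqrt(x[2]+x[0]**2+x[1]**2)
    e=np.hypot(*(w-x[:2]).T)-r; w=w[abs(e)<max(.0015,2*e.std())]
print("axis",x[:2],r,len(w)); A=x[:2]
print("nut",cast([326,187],.084,P))
q=px(mask(p,"red"),(390,100,450,200)); a=cast(q,.077,P).mean(0)-A; print("patch rel",a,np.hypot(*a),np.degrees(np.arctan2(a[1],a[0])))
a=cast([427,157],.077,P)[0]-A; print("line",a,np.hypot(*a),np.degrees(np.arctan2(a[1],a[0])))
a=cast([265,202],.1,P)[0]-A; print("knob",a,np.hypot(*a),np.degrees(np.arctan2(a[1],a[0])))
q=px(mask(p,"yel"),(245,265,285,292)); a=cast(q,.067,P)-A; print("ptr",len(q),a.mean(0),[np.degrees(np.arctan2(*t[::-1])) for t in a[::8]])
for n,B in{"scene":(320,210,345,232),"side":(340,222,362,245)}.items():
    f=cv2.imread(f"pics/{n}0.png")[:,:,::-1].copy(); q=px(mask(f,"yel"),B); a=cast(q,.067,pose(n))-A; g=a[np.hypot(*a.T)<.153]; print(n,a.mean(0),g.mean(0),np.degrees(np.arctan2(g.mean(0)[1],g.mean(0)[0])),len(q),len(g))
E
```

```text
axis [0.57865862 0.07256215] 0.10629813490482484 406
nut [[0.57692452 0.06948744]]
patch rel [ 0.05964144 -0.07600404] 0.09661115562235514 -51.87822167508766
line [ 0.05983893 -0.07740197] 0.09783538781962706 -52.29263576283432
knob [-0.03226239  0.04260386] 0.0534411000491508 127.13535200197146
ptr 1 [-0.13506198  0.01830811] [np.float64(172.2804140937975)]
scene [-0.14243074  0.01003781] [-0.14114862  0.00993277] 175.97467290436916 38 34
side [-0.13887298  0.01036639] [-0.13887298  0.01036639] 175.73098255955082 68 68
```

Emit:
{"name": "jog_arm", "arguments": {
  "series": [
    [0,0,0,-0.373,-0.55,0,0],
    [0,0,0,-0.373,-0.55,0,0],
    [0,0,0,-0.373,-0.55,0,0],
    [0,0,0,0,0,0,0],
    [0,0,0,0,0,0,0]
  ]
}}

```text
clock: 2.65
tcp_pos: [0.4511, 0.1583, 0.2318]
ee_rot: [0.979, 0.204, 0.001, 0.0]
wrist_force: [-0.1, 0.2, 0.5]
opening: 0.0001
gripper_force: 0.0
```

```bash
python3 - <<'E'
from h import *
import pickle
s=ctrl.read_state(); p,d=ctrl.grab_frame("wrist"); np.save("w2.npy",p); print(s["clock"],s["tcp_pos"])
pickle.dump(s,open("w2.pkl","wb")); cv2.imwrite("pics/w2.png",p[:,:,::-1])
E
```

```text
2.65 [0.45110801 0.15828351 0.23177637]
```

View pics/w2.png

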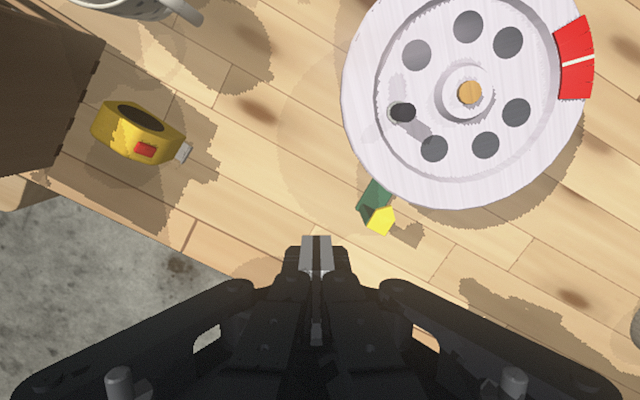

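The wrist view shows nut (469,92), knob top (404,112), white line (578,62), and the pointer's yellow and green bracket at (380,218) and (375,195).

```bash
python3 - <<'E'
from h import *
import pickle
s=pickle.load(open("w2.pkl","rb")); p=np.load("w2.npy"); P=pose("wrist",s)
b=(mask(p,"pale")|mask(p,"red")); b[:, :330]=0; b[215:]=0
b=cv2.morphologyEx(b,cv2.MORPH_OPEN,np.ones((5,5)))
c=max(cv2.findContours(b,cv2.RETR_EXTERNAL,cv2.CHAIN_APPROX_NONE)[0],key=cv2.contourArea)[:,0]
c=c[(c[:,1]>3)]; w=cast(c,.074,P)
for i in range(5):
    x=np.linalg.lstsq(np.c_[2*w,np.ones(len(w))],(w**2).sum(1),rcond=None)[0]; r=np.sqrt(x[2]+x[0]**2+x[1]**2)
    e=np.hypot(*(w-x[:2]).T)-r; w=w[abs(e)<max(.0015,2*e.std())]
print("axis",x[:2],r,len(w)); print("nut",cast([469,92],.084,P)); A=np.array([.5785,.0705])
def rep(n,a):
    a=a-A; print(n,a,np.hypot(*a),np.degrees(np.arctan2(a[1],a[0])))
rep("line",cast([578,62],.077,P)[0]); rep("knob",cast([404,112],.103,P)[0])
q=px(mask(p,"yel"),(350,195,410,245)); rep("yel",cast(q,.067,P).mean(0))
a=cast(q,.067,P)-A; print(np.hypot(*a.T).min(),np.hypot(*a.T).max(),len(q))
rep("yel near",cast(q,.067,P)[np.argmin(np.hypot(*a.T))]);rep("yel far",cast(q,.067,P)[np.argmax(np.hypot(*a.T))])
E
python3 - <<'E'
import cv2
i=cv2.imread("pics/w2.png")[170:250,330:430]; cv2.imwrite("pics/w2c.png",cv2.resize(i,None,fx=6,fy=6,interpolation=cv2.INTER_NEAREST))
E
```

```text
axis [0.57695482 0.07069507] 0.10897755474621089 480
nut [[0.57674569 0.07041651]]
line [ 0.05829601 -0.07587651] 0.09568526519600999 -52.46488829001653
knob [-0.04046394  0.04788236] 0.06269011883401258 130.2001480282964
yel [nan nan] nan nan<stdin>:15: RuntimeWarning: Mean of empty slice.
  ret = um.true_divide(
Traceback (most recent call last):
ValueError: zero-size array to reduction operation minimum which has no identity
```

View pics/w2c.png

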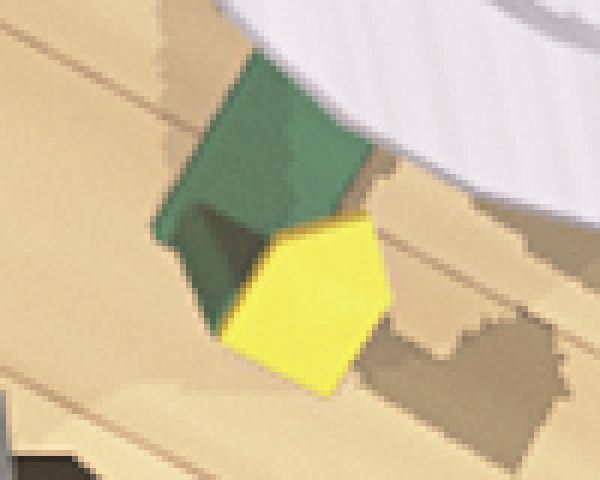

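The crop shows a pentagon arrow: tip at pixel (391.7,205.8), back edge middle at (375.8,230.8).

```bash
cat >> h.py <<'E'
A=np.array([.5768,.0705])
def rep(n,a):
    a=a-A; print(n,a.round(4),np.hypot(*a).round(4),np.degrees(np.arctan2(a[1],a[0])).round(2))
E
python3 - <<'E'
from h import *
import pickle
s=pickle.load(open("w2.pkl","rb")); P=pose("wrist",s)
t,b=cast([[391.7,205.8],[375.8,230.8]],.067,P); rep("tip",t); rep("back",b); print(np.degrees(np.arctan2(*(b-t)[::-1])))
rep("line",cast([578,62],.077,P)[0]); rep("knob",cast([404,112],.103,P)[0])
E
```

```text
tip [-0.1202  0.0083] 0.1205 176.06
back [-0.1503  0.011 ] 0.1507 175.82
174.85336176293066
line [ 0.06   -0.0759] 0.0967 -51.67
knob [-0.0388  0.0479] 0.0616 128.99
```

Emit:
{"name": "jog_arm", "arguments": {
  "series": [
    [0,0,0,0.451,0.28,0,0],
    [0,0,0,0.451,0.28,0,0],
    [0,0,0,0.451,0.28,0,0],
    [0,0,-1,0,0,0.64,0],
    [0,0,-1,0,0,0.64,0],
    [0,0,-1,0,0,0.64,0],
    [0,0,0,0,0,0,0],
    [0,0,0,0,0,0,0]
  ]
}}

```text
clock: 3.7
tcp_pos: [0.5703, 0.1414, 0.0888]
ee_rot: [0.927, 0.375, 0.001, 0.0]
wrist_force: [0.6, -0.3, 0.5]
opening: -0.0
gripper_force: 0.0
```

```bash
python3 - <<'E'
from h import *
s=ctrl.read_state(); print(s["clock"],s["tcp_pos"],s["ee_rot"],s["wrist_force"],R.from_quat(s["ee_rot"]).as_matrix()[:,0])
p,d=ctrl.grab_frame("side"); cv2.imwrite("pics/s2.png",cv2.resize(p[150:300,200:420,::-1],None,fx=3,fy=3))
E
```

```text
3.7 [0.57031547 0.14144599 0.08876619] [9.27118427e-01 3.74767598e-01 7.81982127e-04 2.40944023e-04] [ 0.55318416 -0.3443042   0.52469632] [0.71909727 0.69490827 0.00126938]
```

View pics/s2.png

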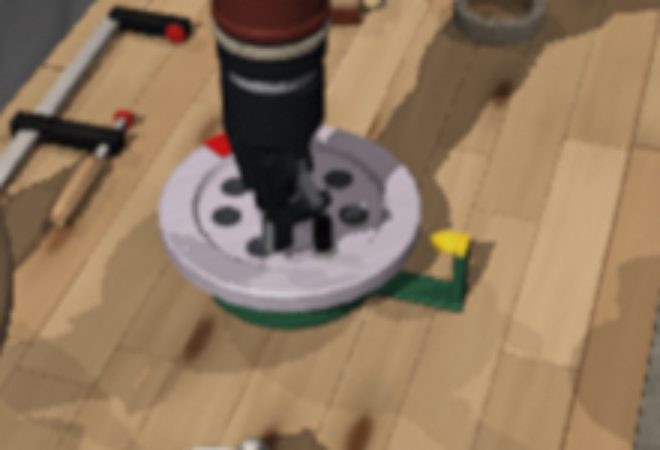

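The closed fingertip stands at crop (278,235), clockwise of the knob at (322,235), so I can flick now.

Emit:
{"name": "jog_arm", "arguments": {
  "series": [
    [0,0,0,-0.066,-0.007,0,0],
    [0,0,0,-0.12,-0.012,0,0],
    [0,0,0,-0.12,-0.012,0,0],
    [0,0,0,-0.12,-0.012,0,0],
    [0,0,0,-0.12,-0.012,0,0],
    [0,0,0,-0.12,-0.012,0,0],
    [0,0,0,0.2,0,-0.3,0],
    [0,0,0,0,0,-0.7,0],
    [0,0,0,0,0,-0.5,0]
  ]
}}

```text
clock: 4.88
tcp_pos: [0.5405, 0.121, 0.2017]
ee_rot: [0.926, 0.376, 0.001, 0.0]
wrist_force: [0.2, -0.2, -1.0]
opening: -0.0
gripper_force: 0.0
```

```bash
cat >> h.py <<'E'
PH=np.radians(176)
def wheel(n,box):
    """time and wheel angle mod 2pi from the red patch"""
    t=ctrl.read_state()["clock"]; p,_=ctrl.grab_frame(n)
    a=cast(px(mask(p,"red"),box),.077,pose(n))-A; r=np.hypot(*a.T); a=a[(r>.075)&(r<.116)]
    if len(a)<25: return t,np.nan,len(a)
    m=a.mean(0); return t,(np.arctan2(m[1],m[0])-PH)%(2*np.pi),len(a)
SB=(245,183,362,262); CB=(265,175,345,240)
E
python3 - <<'E'
from h import *
s=ctrl.read_state(); print(s["clock"],s["tcp_pos"])
L=[]
for i in range(20):
    for n,b in(("side",SB),("scene",CB)):
        if n=="scene" and i%5: continue
        r=wheel(n,b); L.append(r); print(n,np.round(r,3))
E
```

```text
4.875 [0.54047441 0.12102501 0.20168928]
side [  4.875   3.448 145.   ]
scene [ 4.925  3.527 75.   ]
side [  4.975   3.585 144.   ]
side [  5.025   3.653 147.   ]
side [  5.075   3.714 153.   ]
side [  5.125   3.789 152.   ]
side [  5.175   3.855 152.   ]
scene [ 5.225  3.947 77.   ]
side [  5.275   3.995 154.   ]
side [  5.325   4.065 156.   ]
side [  5.375   4.135 159.   ]
side [  5.425   4.199 159.   ]
side [  5.475   4.265 160.   ]
scene [ 5.525  4.357 80.   ]
side [  5.575   4.4   164.   ]
side [  5.625   4.466 167.   ]
side [  5.675   4.534 167.   ]
side [  5.725   4.599 166.   ]
side [  5.775   4.658 173.   ]
scene [ 5.825  4.761 85.   ]
side [  5.875   4.792 168.   ]
side [  5.925   4.852 170.   ]
side [  5.975   4.924 171.   ]
side [  6.025   4.989 174.   ]
```

Emit:
{"name": "jog_arm", "arguments": {
  "series": [
    [0,0,0,-0.497,-0.075,0,0],
    [0,0,0,-0.497,-0.075,0,0],
    [0,0,0,0,0,0.49,0],
    [0,0,0,0,0,0.49,0],
    [0,0,0,0,0,0.49,0],
    [0,0,0,0,0,0,0],
    [0,0,0,0,0,0,0]
  ]
}}

```text
clock: 6.95
tcp_pos: [0.4798, 0.0773, 0.0907]
ee_rot: [0.926, 0.376, 0.001, 0.0]
wrist_force: [0.3, -0.8, 0.2]
opening: -0.0001
gripper_force: 0.0
```

```bash
python3 - <<'E'
from h import *
s=ctrl.read_state(); print(s["clock"],s["tcp_pos"],s["wrist_force"]); rep("tcp",s["tcp_pos"][:2])
for i in range(6): print(np.round(wheel("side",SB),3))
E
```

```text
6.95 [0.47982947 0.07725806 0.09068579] [ 0.29488484 -0.76925287  0.23807618]
tcp [-0.097   0.0068] 0.0972 176.01
[  6.95    6.106 123.   ]
[  7.      6.138 108.   ]
[ 7.05   6.147 86.   ]
[ 7.1    6.191 81.   ]
[ 7.15   6.246 78.   ]
[ 7.2    6.279 61.   ]
```

Emit:
{"name": "jog_arm", "arguments": {
  "series": [
    [0,0,0,0,0,0.1,0]
  ]
}}

```text
clock: 7.38
tcp_pos: [0.4798, 0.0773, 0.0825]
ee_rot: [0.926, 0.376, 0.001, 0.0]
wrist_force: [-0.8, -0.2, 0.5]
opening: -0.0003
gripper_force: 0.0
```

```bash
python3 - <<'E'
from h import *
for i in range(6):
    s=ctrl.read_state(); print(s["clock"],s["tcp_pos"].round(4),s["wrist_force"].round(1)); ctrl.grab_frame("side")
E
```

```text
7.375 [0.4798 0.0773 0.0825] [-0.8 -0.2  0.5]
7.425 [0.4789 0.0772 0.0812] [-0.7  0.4 -0.8]
7.475 [0.4786 0.0772 0.0813] [-0.1  0.2  0.6]
7.525 [0.4786 0.0772 0.0816] [-1.   0.1 -1.4]
7.575 [0.4788 0.0772 0.0817] [ 0.2 -0.1  0.7]
7.625 [0.4789 0.0772 0.0819] [ 0.1  0.1 -0.5]
```

Emit:
{"name": "jog_arm", "arguments": {
  "series": [
    [0,0,0,0,0,0,0],
    [0,0,0,0,0,0,0],
    [0,0,0,0,0,0,0],
    [0,0,0,0,0,0,0],
    [0,0,0,0,0,0,0],
    [0,0,0,0,0,0,0],
    [0,0,0,0,0,0,0],
    [0,0,0,0,0,0,0],
    [0,0,0,0,0,0,0],
    [0,0,0,0,0,0,0]
  ]
}}

```text
clock: 8.93
tcp_pos: [0.4791, 0.0772, 0.0821]
ee_rot: [0.926, 0.376, -0.0, -0.0]
wrist_force: [-0.2, -0.7, -0.0]
opening: -0.0002
gripper_force: 0.0
```

```bash
python3 - <<'E'
from h import *
for i in range(4): print(np.round(wheel("side",SB),3),np.round(wheel("scene",CB),3))
print(ctrl.read_state()["tcp_pos"])
E
```

```text
[  8.925   2.203 119.   ] [ 8.975  2.233 67.   ]
[  9.025   2.32  120.   ] [ 9.075  2.35  69.   ]
[  9.125   2.43  125.   ] [ 9.175  2.461 69.   ]
[  9.225   2.532 126.   ] [ 9.275  2.577 70.   ]
[0.47909647 0.0772145  0.08205434]
```

Emit:
{"name": "jog_arm", "arguments": {
  "series": [
    [0,0,0,0,0,0,0],
    [0,0,0,0,0,0,0],
    [0,0,0,0,0,0,0],
    [0,0,0,0,0,0,0],
    [0,0,0,0,0,0,0],
    [0,0,0,0,0,0,0],
    [0,0,0,0,0,0,0],
    [0,0,0,0,0,0,0],
    [0,0,0,0,0,0,0],
    [0,0,0,0,0,0,0],
    [0,0,0,0,0,0,0],
    [0,0,0,0,0,0,0],
    [0,0,0,0,0,0,0],
    [0,0,0,0,0,0,0],
    [0,0,0,0,0,0,0],
    [0,0,0,0,0,0,0],
    [0,0,0,0,0,0,0],
    [0,0,0,0,0,0,0]
  ]
}}

```text
clock: 11.58
tcp_pos: [0.4791, 0.0772, 0.0821]
ee_rot: [0.926, 0.376, -0.0, -0.0]
wrist_force: [-0.0, -0.3, -1.0]
opening: -0.0002
gripper_force: 0.0
```

```bash
python3 - <<'E'
from h import *
for i in range(10): print(np.round(wheel("side",SB),3))
E
```

```text
[ 11.575   4.868 171.   ]
[ 11.625   4.921 173.   ]
[ 11.675   4.966 175.   ]
[ 11.725   5.013 174.   ]
[ 11.775   5.059 174.   ]
[ 11.825   5.107 174.   ]
[ 11.875   5.154 174.   ]
[ 11.925   5.196 170.   ]
[ 11.975   5.24  173.   ]
[ 12.025   5.279 173.   ]
```

Emit:
{"name": "jog_arm", "arguments": {
  "series": [
    [0,0,0,0,0,0,0],
    [0,0,0,0,0,0,0],
    [0,0,0,0,0,0,0],
    [0,0,0,0,0,0,0],
    [0,0,0,0,0,0,0],
    [0,0,0,0,0,0,0],
    [0,0,0,0,0,0,0],
    [0,0,0,0,0,0,0],
    [0,0,0,0,0,0,0],
    [0,0,0,0,0,0,0],
    [0,0,0,0,0,0,0],
    [0,0,0,0,0,0,0],
    [0,0,0,0,0,0,0],
    [0,0,0,0,0,0,0],
    [0,0,0,0,0,0,0],
    [0,0,0,0,0,0,0],
    [0,0,0,0,0,0,0],
    [0,0,0,0,0,0,0],
    [0,0,0,0,0,0,0],
    [0,0,0,0,0,0,0]
  ]
}}

```text
clock: 14.58
tcp_pos: [0.4791, 0.0772, 0.0821]
ee_rot: [0.926, 0.376, 0.0, -0.0]
wrist_force: [-1.2, 0.7, -0.5]
opening: 0.0
gripper_force: 0.0
```

```bash
python3 - <<'E'
from h import *
for i in range(6): print(np.round(wheel("side",SB),3))
E
```

```text
[14.575  1.243 80.   ]
[14.625  1.273 82.   ]
[14.675  1.297 85.   ]
[14.725  1.313 90.   ]
[14.775  1.341 99.   ]
[ 14.825   1.365 104.   ]
```

Emit:
{"name": "jog_arm", "arguments": {
  "series": [
    [0,0,0,0,0,0,0],
    [0,0,0,0,0,0,0],
    [0,0,0,0,0,0,0],
    [0,0,0,0,0,0,0],
    [0,0,0,0,0,0,0],
    [0,0,0,0,0,0,0],
    [0,0,0,0,0,0,0],
    [0,0,0,0,0,0,0],
    [0,0,0,0,0,0,0],
    [0,0,0,0,0,0,0],
    [0,0,0,0,0,0,0],
    [0,0,0,0,0,0,0],
    [0,0,0,0,0,0,0],
    [0,0,0,0,0,0,0],
    [0,0,0,0,0,0,0],
    [0,0,0,0,0,0,0],
    [0,0,0,0,0,0,0],
    [0,0,0,0,0,0,0],
    [0,0,0,0,0,0,0],
    [0,0,0,0,0,0,0]
  ]
}}

```text
clock: 17.38
tcp_pos: [0.4791, 0.0772, 0.0821]
ee_rot: [0.926, 0.376, -0.0, -0.0]
wrist_force: [-0.6, 0.1, -0.1]
opening: -0.0001
gripper_force: 0.0
```

```bash
python3 - <<'E'
from h import *
for i in range(8): print(np.round(wheel("side",SB),3))
E
```

```text
[ 17.375   3.087 131.   ]
[ 17.425   3.121 134.   ]
[ 17.475   3.159 137.   ]
[ 17.525   3.198 140.   ]
[ 17.575   3.221 139.   ]
[ 17.625   3.254 137.   ]
[ 17.675   3.284 140.   ]
[ 17.725   3.316 145.   ]
```

Emit:
{"name": "jog_arm", "arguments": {
  "series": [
    [0,0,0,0,0,0,0],
    [0,0,0,0,0,0,0],
    [0,0,0,0,0,0,0],
    [0,0,0,0,0,0,0],
    [0,0,0,0,0,0,0],
    [0,0,0,0,0,0,0],
    [0,0,0,0,0,0,0],
    [0,0,0,0,0,0,0],
    [0,0,0,0,0,0,0],
    [0,0,0,0,0,0,0],
    [0,0,0,0,0,0,0],
    [0,0,0,0,0,0,0],
    [0,0,0,0,0,0,0],
    [0,0,0,0,0,0,0],
    [0,0,0,0,0,0,0],
    [0,0,0,0,0,0,0],
    [0,0,0,0,0,0,0],
    [0,0,0,0,0,0,0],
    [0,0,0,0,0,0,0],
    [0,0,0,0,0,0,0]
  ]
}}

```text
clock: 20.27
tcp_pos: [0.4791, 0.0772, 0.0821]
ee_rot: [0.926, 0.376, -0.0, 0.0]
wrist_force: [-0.9, 0.4, 0.3]
opening: -0.0001
gripper_force: 0.0
```

```bash
python3 - <<'E'
from h import *
for i in range(8): print(np.round(wheel("side",SB),3))
s=ctrl.read_state(); p,_=ctrl.grab_frame("wrist"); cv2.imwrite("pics/w3.png",p[:,:,::-1]); P=pose("wrist",s)
q=px(mask(p,"red"),(0,0,640,400)); a=cast(q,.077,P)-A; r=np.hypot(*a.T); k=(r<.116)&(r>.075); print(s["clock"],k.sum())
E
```

```text
[ 20.275   4.742 173.   ]
[ 20.325   4.761 171.   ]
[ 20.375   4.79  169.   ]
[ 20.425   4.813 168.   ]
[ 20.475   4.838 170.   ]
[ 20.525   4.864 174.   ]
[ 20.575   4.886 173.   ]
[ 20.625   4.914 175.   ]
20.675 1387
```

View pics/w3.png

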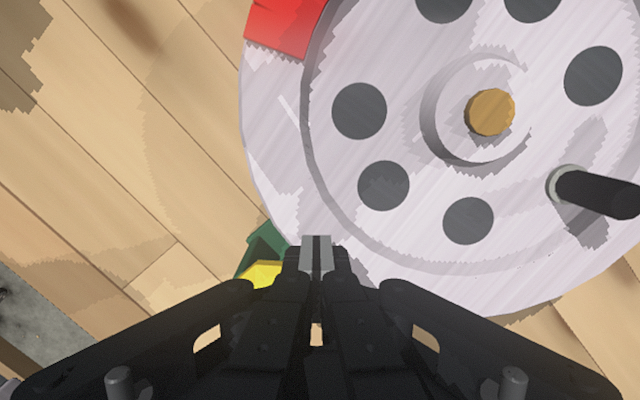

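The patch enters the wrist view at the top left (285,25) and moves toward the fingertip (316,240); knob is at (600,190), clear of the fingers.

Emit:
{"name": "jog_arm", "arguments": {
  "series": [
    [0,0,0,0,0,0,0],
    [0,0,0,0,0,0,0],
    [0,0,0,0,0,0,0],
    [0,0,0,0,0,0,0],
    [0,0,0,0,0,0,0],
    [0,0,0,0,0,0,0],
    [0,0,0,0,0,0,0],
    [0,0,0,0,0,0,0]
  ]
}}

```text
clock: 21.72
tcp_pos: [0.4791, 0.0772, 0.082]
ee_rot: [0.926, 0.376, -0.0, -0.0]
wrist_force: [-0.0, 0.4, -0.3]
opening: -0.0003
gripper_force: 0.0
```

```bash
cat >> h.py <<'E'
def wwheel():
    s=ctrl.read_state(); p,_=ctrl.grab_frame("wrist"); q=px(mask(p,"red"),(0,0,640,400)); a=cast(q,.077,pose("wrist",s))-A
    r=np.hypot(*a.T); k=(r>.08)&(r<.112); a=a[k]; q=q[k]
    th=(np.arctan2(a[:,1],a[:,0])-PH)%(2*np.pi); lo,hi=np.percentile(th,[1,99])
    return s["clock"],th.mean(),lo,hi,q[:,1].min(),len(q),p
E
python3 - <<'E'
from h import *
for i in range(6):
    w=wwheel(); print(np.round(w[:6],3),(w[2]+w[3])/2)
print(np.round(wheel("side",SB),3))
E
```

```text
[  21.725    5.568    5.14     5.773    0.    4887.   ] 5.456430773745482
[2.1775e+01 5.5850e+00 5.3560e+00 5.7960e+00 5.0000e+00 5.0350e+03] 5.576023684195421
[  21.825    5.598    5.366    5.819   57.    5240.   ] 5.592559888959228
[2.1875e+01 5.6110e+00 5.3740e+00 5.8410e+00 6.3000e+01 5.3750e+03] 5.607192011452414
[2.1925e+01 5.6220e+00 5.3790e+00 5.8640e+00 6.2000e+01 5.6140e+03] 5.621197738995514
[2.1975e+01 5.6360e+00 5.3890e+00 5.8860e+00 6.6000e+01 5.7730e+03] 5.637512497124883
[ 22.025   5.573 165.   ]
```

Emit:
{"name": "jog_arm", "arguments": {
  "series": [
    [0,0,0,0,0,0,0],
    [0,0,0,0,0,0,0],
    [0,0,0,0,0,0,0],
    [0,0,0,0,0,0,0],
    [0,0,0,0,0,0,0],
    [0,0,0,0,0,0,0]
  ]
}}

```text
clock: 22.82
tcp_pos: [0.4791, 0.0772, 0.0821]
ee_rot: [0.926, 0.376, 0.0, -0.0]
wrist_force: [-0.5, 0.3, -0.7]
opening: -0.0002
gripper_force: 0.0
```

```bash
python3 - <<'E'
from h import *
for i in range(4):
    w=wwheel(); print(np.round(w[:6],3))
cv2.imwrite("pics/w4.png",w[6][:,:,::-1])
E
```

```text
[2.2825e+01 5.9040e+00 5.6110e+00 6.2460e+00 1.2000e+02 6.3580e+03]
[2.2875e+01 5.9000e+00 5.6280e+00 6.2550e+00 1.2400e+02 6.1220e+03]
[2.2925e+01 5.8590e+00 2.5000e-02 6.2580e+00 1.2800e+02 5.9130e+03]
[2.2975e+01 5.8130e+00 2.5000e-02 6.2580e+00 1.3200e+02 5.6880e+03]
```

View pics/w4.png

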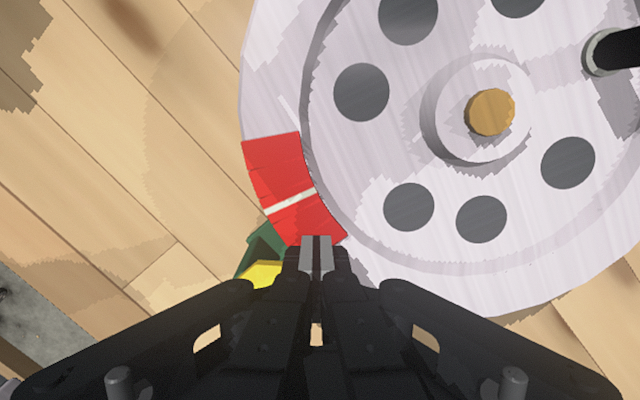

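The white line is at (290,204), about 0.27 rad before the pointer and moving at about 0.42 rad/s. It passes at t≈23.65, so I press from t=23.525.

Emit:
{"name": "jog_arm", "arguments": {
  "series": [
    [0,0,0,0,0,0,0],
    [0,0,0,0,0,0,0],
    [0,0,0,0,0,0,0],
    [0,0,0,0,0,0,0],
    [0,0,0,0,0,0.107,0],
    [0,0,0,0,0,0.02,0],
    [0,0,0,0,0,0,0],
    [0,0,0,0,0,0,0]
  ]
}}

```text
clock: 24.02
tcp_pos: [0.4798, 0.0775, 0.0748]
ee_rot: [0.926, 0.377, 0.001, 0.0]
wrist_force: [-10.2, 0.9, 41.1]
opening: -0.0001
gripper_force: 20.5
```

```bash
python3 - <<'E'
from h import *
for i in range(3):
    s=ctrl.read_state(); print(s["clock"],s["tcp_pos"].round(4),s["wrist_force"].round(1)); w=wwheel(); print(np.round(w[:6],3), "trail",np.sort(((np.arange(1))))if 0 else "")
print(np.round(wheel("side",SB),3))
cv2.imwrite("pics/w5.png",w[6][:,:,::-1])
E
```

```text
24.025 [0.4798 0.0775 0.0748] [-10.2   0.9  41.1]
[2.4025e+01 4.9900e+00 2.4000e-02 6.2200e+00 1.8100e+02 3.5170e+03] trail 
24.075 [0.4798 0.0775 0.0748] [-10.8   0.6  41.5]
[2.4075e+01 4.9850e+00 2.4000e-02 6.2190e+00 1.8100e+02 3.5300e+03] trail 
24.125 [0.4798 0.0775 0.0748] [-11.8   0.4  40.3]
[2.4125e+01 4.9790e+00 2.4000e-02 6.2210e+00 1.8100e+02 3.5220e+03] trail 
[24.175  6.065 75.   ]
```

View pics/w5.png

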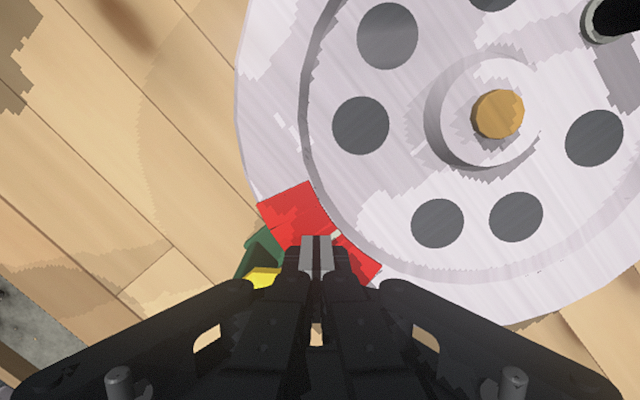

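The wheel has stopped: trailing patch corners at (256,202) and (309,182), and the white line's visible end at (337,233) beside the fingertip. I'll compute the offset and ease the push a little.

Emit:
{"name": "jog_arm", "arguments": {
  "series": [
    [0,0,0,0,0,-0.01,0],
    [0,0,0,0,0,0,0]
  ]
}}

```text
clock: 24.48
tcp_pos: [0.4798, 0.0774, 0.0751]
ee_rot: [0.926, 0.376, 0.001, 0.0]
wrist_force: [-8.4, -0.5, 32.3]
opening: 0.0003
gripper_force: 16.4
```

```bash
python3 - <<'E'
from h import *
s=ctrl.read_state(); print(s["clock"],s["tcp_pos"].round(4),s["wrist_force"].round(1)); P=pose("wrist",s)
for n,u in(("trail out",[256,202]),("trail in",[309,182]),("line",[337,233])): rep(n,cast(u,.077,P)[0])
for i in range(2):
    w=wwheel(); print(np.round(w[:6],3))
E
```

```text
24.475 [0.4798 0.0774 0.0751] [-8.4 -0.5 32.3]
trail out [-0.0977  0.0447] 0.1075 155.4
trail in [-0.0742  0.0339] 0.0816 155.43
line [-0.0827  0.0077] 0.083 174.67
[2.4475e+01 4.9380e+00 2.2000e-02 6.2200e+00 1.8100e+02 3.5640e+03]
[2.4525e+01 4.9240e+00 2.2000e-02 6.2200e+00 1.8100e+02 3.5860e+03]
```

```bash
python3 -c "
from cell import ctrl; print(ctrl.hand_in())"
```

```text
the job is handed in; nothing more can be done
None
```

The job is handed in: I flicked the wheel to about 1.3 rad/s, let it run free past the pointer twice, and braked it on the red patch at its third arrival (6π). By the wrist camera the white line stands about 3 mm from the pointer, with the fingertip still pressing at about 32 N; the judge gave no verdict.

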